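# Change over the slide scanner's batch and set its count

## Robot

A 6-joint arm with a two-finger parallel gripper is mounted at the origin on the work surface. World frame = base frame: x ahead of the robot, y to its left, z up, the work surface at z = 0. Lengths are in m, angles in degrees, forces in N, time in s.
With the tool pointing down it reaches from about 0.325 to 0.775 m from the base axis. Payload 5.5 kg.
Tool frame: the origin (TCP) lies at the centre of the arm's flange, where the gripper is bolted on; the fingertips stand 182 mm ahead of it and the grasp point (between the pads) lies 163 mm ahead of it; z points along the fingers, y is the line along which they close (so a half turn about z gives the same grasp; the last joint's range is limited). The gripper opens to 88 mm and grips with 3 to 60 N. Pads are 20 mm wide; open, the fingers measure 115 mm over their backs; the gripper's body (75 mm by 178 mm) begins 61 mm behind the grasp point.
Start: joints at [62.47, 5.22, 70.514, -0, 104.267, -3.249], TCP at [0.247, 0.547, 0.405] pointing down, gripper open.
Joint ranges: [-164.24, 164.24], [-49.07, 125.15], [9.68, 141.18], [-86.29, 266.29], [3.28, 154.24], [-151.56, 151.56]. Speed limits (degrees/s): [147.25, 147.25, 172.46, 180, 180, 180].

## Interface

Orientations are given as [roll, pitch, yaw] about the fixed x, y, z axes, in that order (R = Rz(yaw) Ry(pitch) Rx(roll)).
In Python, from station import r gives the robot as it stands. The module is installed in compiled form; this text tells all that it offers. Calls block until the motion is done:
- r.reach(position, orientation): joint-space move of the TCP to a pose.
- r.servo_line(position, rotation=None, speed=0.15): straight line of the TCP; rotation=None keeps the orientation; speed is the mean speed in m/s.
- r.move_joints(angles): joint-space move.
- r.let_go() and r.grab(squeeze=None): open the fingers fully, or close them until they stop; squeeze is the grip in N (None keeps the last).
- r.wait(seconds).
- r.inverse_kinematics(position, orientation): joint angles nearest the present ones, or None.
- r.sense(): the state.
- r.snapshot(name): name is "scene" or "top" or "wrist"; returns a dict with "frame" (384x512x3 uint8, red, green, blue), "fx", "fy", "cx", "cy" (pixels), "dist_coeffs" ([k1, k2, p1, p2, k3] as OpenCV has them; the pictures are not rectified), "R" (3x3) and "t" (3): a world point X has camera coordinates R X + t. Camera axes: x right, y down, z forward; pixel columns grow to the right and rows downward; lengths in m; the calibration is good to about 2 mm. A picture is of the moment at which its call begins. There is no depth.
A pose or a line that the arm cannot do raises r.IKError and nothing moves.
- r.hand_in(): hands the job in; it is judged then, once.
The state is a dict: "clock": time; "joints": joint angles; "joint_vel": joint speeds; "joint_torque": joint torques, N m; "tcp_pos": TCP position; "orientation": TCP orientation; "contact_force": force on the tool from outside, world axes, zero at the start; "torque": the same for the moment, N m; "opening": finger opening in m; "gripper_force": force on a finger pad.
Only numpy, scipy, OpenCV 4.12 (cv2) and the standard library are available. Lean on these libraries where they do the work, as an engineer would, in place of code of your own. Each camera call takes 0.05 s, during which the arm holds its last target. There are 200 camera calls.

## Task

Change the batch in the slide scanner: turn the dial on the control box to the open-ring mark, then pull the scanner's tray fully out by its black tab. Stand the finished slide carriers that were in it upright in the low white tray on the bench, and stand every new carrier from the bench upright in its own lane of the scanner's tray, then push the tray fully home, turn the dial to the mark with as many dots as there are new carriers, and last press the start button all the way down and let go. Leave the bottle, the flat slide box and the joystick where they are.

Things in the scene. Friction and masses are not known exactly. Their poses are not given: they have to be found in the camera images.
- new0: New slide carrier (1 to 3 are present), starts upright on the bench in any yaw (None: absent). Grey block 90 (x) x 40 (y) x 30 (z) mm; on the middle of its top a steel grip fin 44 mm long (x), 12 mm thick (y), from 30 to 64 mm above the underside: pinch it across its thickness. Origin at the centre of the underside, z up; either way round is the same. About 180 g.
- new1: New slide carrier (1 to 3 are present), starts upright on the bench in any yaw (None: absent). Grey block 90 (x) x 40 (y) x 30 (z) mm; on the middle of its top a steel grip fin 44 mm long (x), 12 mm thick (y), from 30 to 64 mm above the underside: pinch it across its thickness. Origin at the centre of the underside, z up; either way round is the same. About 180 g.
- new2: New slide carrier (1 to 3 are present), starts upright on the bench in any yaw (None: absent). Grey block 90 (x) x 40 (y) x 30 (z) mm; on the middle of its top a steel grip fin 44 mm long (x), 12 mm thick (y), from 30 to 64 mm above the underside: pinch it across its thickness. Origin at the centre of the underside, z up; either way round is the same. About 180 g.
- old0: Finished slide carrier (2 or 3 are present), looks as the new ones do, starts in a lane of the scanner's tray (None: absent). Grey block 90 (x) x 40 (y) x 30 (z) mm; on the middle of its top a steel grip fin 44 mm long (x), 12 mm thick (y), from 30 to 64 mm above the underside: pinch it across its thickness. Origin at the centre of the underside, z up; either way round is the same. About 180 g.
- old1: Finished slide carrier (2 or 3 are present), looks as the new ones do, starts in a lane of the scanner's tray (None: absent). Grey block 90 (x) x 40 (y) x 30 (z) mm; on the middle of its top a steel grip fin 44 mm long (x), 12 mm thick (y), from 30 to 64 mm above the underside: pinch it across its thickness. Origin at the centre of the underside, z up; either way round is the same. About 180 g.
- old2: Finished slide carrier (2 or 3 are present), looks as the new ones do, starts in a lane of the scanner's tray (None: absent). Grey block 90 (x) x 40 (y) x 30 (z) mm; on the middle of its top a steel grip fin 44 mm long (x), 12 mm thick (y), from 30 to 64 mm above the underside: pinch it across its thickness. Origin at the centre of the underside, z up; either way round is the same. About 180 g.
- tray (a joint): How far the scanner's aluminium loading tray is pushed in, m: 0 fully out, 0.070 fully home at its stop. Stays where it is left; about 2 N of friction. Slides along the x axis of point tray_floor, towards the white scanner housing. Starts (nearly) home. The housing is 220 mm wide, 130 mm deep, 115 mm tall.
- tray_floor (a point): Centre of the tray's floor (top face, 21 mm above the bench); x towards the scanner housing, y across the three lanes, z up; moves with the tray. Tray 130 (x) x 175 (y) mm, walls 12 mm above this floor, two 5 mm ribs 10 mm high along x at y = -27.5 and 27.5 mm. The housing's front face, 115 mm tall, is 5 mm from the tray's far edge when the tray is home.
- lane0 (a point): Centre of the floor of lane 0 of the tray (lane 0 at its -y side, lanes 55 mm apart); a lane is 120 mm long (x) and 50 mm wide; a carrier stands in it lengthwise. Axes as tray_floor; moves with the tray.
- lane1 (a point): Centre of the floor of lane 1 of the tray (lane 0 at its -y side, lanes 55 mm apart); a lane is 120 mm long (x) and 50 mm wide; a carrier stands in it lengthwise. Axes as tray_floor; moves with the tray.
- lane2 (a point): Centre of the floor of lane 2 of the tray (lane 0 at its -y side, lanes 55 mm apart); a lane is 120 mm long (x) and 50 mm wide; a carrier stands in it lengthwise. Axes as tray_floor; moves with the tray.
- tray_tab (a point): Point in the black upright tab at the tray's front (the side away from the housing): tab 12 mm thick (x), 60 mm wide (y), top 12 mm above this point, foot 50 mm below. The tray's front wall is 21 mm behind the tab's back face. Axes as tray_floor. Pinch it across its thickness from above to pull or push.
- out_floor (a point): Centre of the floor (top face, 4 mm above the bench) of the low white tray for the finished carriers: 150 (x) x 200 (y) mm outside, 140 x 190 mm inside, walls 10 mm above this floor; x, y along its sides, z up. Fixed. Three carriers fit side by side, 60 mm apart along y, their lengths along x.
- dial (a joint): Angle of the black dial on the white control box, rad, growing CLOCKWISE from above. Four sprung detents into which it snaps when let go: 0.00 = open-ring mark (loading), 0.70 = one dot, 1.40 = two dots, 2.10 = three dots. Stops at -0.15 and 2.25. Starts on a dotted mark. Takes up to about 0.15 N m.
- dial_grip (a point): On the dial's (vertical) axis, 30 mm above the control box's top; axes turn with the dial: x is the way its white pointer line points, z up. The grip is an upright bar 66 mm long (x), 14 mm thick (y), from 22 mm below to 8 mm above this point, on a disc 68 mm across, 8 mm high; pinch it across its thickness.
- start (a joint): How far the start button has been pressed, m: 0 out, 0.006 fully down; springs back; 5 N when fully down.
- start_top (a point): Centre of the top of the round grey start button (34 mm across) on the control box, 104 mm from the dial's axis.
- box_centre (a point): Centre of the control box's top face, 45 mm above the bench; box 200 (x) x 140 (y) x 45 mm; the dial's axis is at x = -38 mm, the button at x = +66 mm in these axes.
- oil_bottle: Bystander: amber bottle 48 mm across, 100 mm tall; origin at the centre of its underside. Leave alone.
- slide_box: Bystander: flat closed blue slide box 85 x 120 x 34 mm; origin at the centre of its underside. Leave alone.
- joystick: Bystander: white joystick unit 90 x 100 mm, base 28 mm high, stick to 82 mm; origin at the centre of its underside. Leave alone.
Mind the look-alikes: they are no part of the job. What is shaped like the old1 but pink is not meant. What is shaped like the part that bears dial but blue is not meant.

How it is judged:
By the outcome, as a careful person would: the job done as asked, in the order asked, and still so for the second after the job is handed in, with the robot touching nothing.
Of new0, new1, new2 only 1 to 3 are there at a start; the rules pass over those that are not, and their reading is None.
Of old0, old1, old2 only 2 to 3 are there at a start; the rules pass over those that are not, and their reading is None.
At some moment in a run one of new0, new1, new2, old0, old1, old2 may be knocked a few centimetres aside while the robot is not near it.
Once in a run the grip may slacken for a moment while it holds something.
It also fails if it takes over 210 s, if anything falls off the work surface, if the arm or the gripper's body presses on something with over 40 N, if the wrist force passes 120 N, or if a joint passes its speed limit or range.

## Working session

There is one attempt and no reset: what is moved stays moved. The work goes in short steps, each a Python script; the robot and the scene stay as the last script left them, time stands still between calls to the robot, and variables do not carry over. Pictures are saved under pics/ and viewed, at most 15 in all, crops included, and the job is handed in when it is done.

```bash
mkdir -p pics; cat > h.py <<'E'
from station import r
import numpy as np, cv2
def cam(n):
    s=r.snapshot(n); K=np.array([[s['fx'],0,s['cx']],[0,s['fy'],s['cy']],[0,0,1]]); s['K']=K; s['d']=np.array(s['dist_coeffs'],float); s['R']=np.array(s['R']); s['t']=np.array(s['t']); return s
def px2w(s,pts,z):
    u=cv2.undistortPoints(np.array(pts,float).reshape(-1,1,2),s['K'],s['d']).reshape(-1,2)
    out=[]
    C=-s['R'].T@s['t']
    for i,(a,b) in enumerate(u):
        zz=z if np.isscalar(z) else z[i]
        d=s['R'].T@np.array([a,b,1]); out.append(C+d*(zz-C[2])/d[2])
    return np.array(out)
def w2px(s,P):
    return cv2.projectPoints(np.array(P,float).reshape(-1,1,3),cv2.Rodrigues(s['R'])[0],s['t'],s['K'],s['d'])[0].reshape(-1,2)
def save(s,name,crop=None,scale=1.5):
    im=s['frame'][:,:,::-1]
    if crop: x0,y0,x1,y1=crop; im=im[y0:y1,x0:x1]
    cv2.imwrite('pics/'+name+'.png',cv2.resize(im,None,fx=scale,fy=scale,interpolation=cv2.INTER_CUBIC))
E
python3 - <<'E'
from h import *
import pickle
for n in ['top','scene']:
    s=cam(n); save(s,n+'0',scale=1.56); pickle.dump(s,open(n+'0.pkl','wb')); print(n,-s['R'].T@s['t'],s['R'].round(2).tolist(),s['fx'])
print(r.sense())
E
```

```text
top [ 0.31128838 -0.12232802  1.45760952] [[-0.01, -1.0, 0.01], [-0.98, 0.01, -0.19], [0.19, -0.01, -0.98]] 401.1721695659762
scene [ 1.03557003 -0.75400394  0.79573129] [[0.82, 0.57, 0.01], [0.39, -0.54, -0.74], [-0.42, 0.61, -0.67]] 351.31623517798437
{'clock': 0.1, 'joints': array([ 6.24682142e+01,  5.25936022e+00,  7.05730456e+01,  1.37552399e-03,
        1.04266560e+02, -3.24866992e+00]), 'joint_vel': array([ 0.03985903, -0.01938095, -0.09458076,  0.03101147,  0.0923313 ,
        0.06666628]), 'joint_torque': array([ 2.55756117e-03, -4.47851872e+01, -4.07570958e+01,  7.00124307e-02,
        2.83640792e-02, -1.12603891e-04]), 'tcp_pos': array([0.24677287, 0.54696805, 0.40363283]), 'orientation': array([-1.79901269e+02, -6.93989040e-03,  1.55717216e+02]), 'contact_force': array([-0.44197895,  0.56544822, -0.02514286]), 'torque': array([ 0.00258754,  0.01459933, -0.01515044]), 'gripper_force': 0.0, 'opening': 0.0878655789604137}
```

View pics/top0.png

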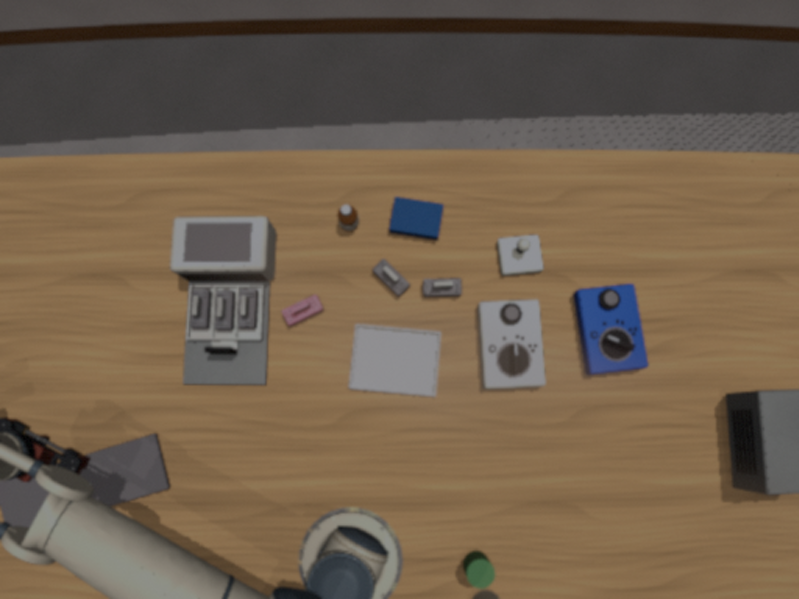

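View pics/scene0.png

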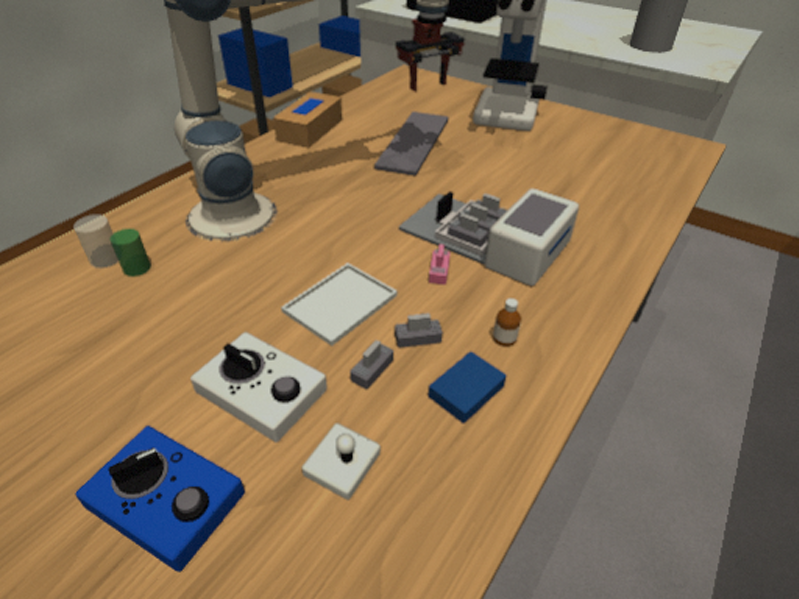

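```bash
python3 - <<'E'
from h import *
import pickle
s=pickle.load(open('top0.pkl','rb'))
f=lambda p,z:px2w(s,np.array(p)/1.5625,z).round(3).tolist()
print('box',f([(511,344)],.045),'dial/btn',f([(514,358),(511,313)],[.075,.06]))
print('new',f([(390,276),(442,287)],.06)); print('out',f([(395,360)],.01)); print('tab',f([(222,347)],.07),'tray',f([(226,312)],.03))
print('bystanders',f([(347,215),(416,218),(520,255),(302,310)],.03))
for nm,p in dict(tray=(0.50,.32,.42),mid=(.50,.0,.42),box=(.46,-.2,.42)).items():
    for yaw in (0,90,180,-90):
        q=r.inverse_kinematics(p,[180,0,yaw]); print(nm,yaw,None if q is None else np.round(q,0))
E
```

```text
box [[0.477, -0.367, 0.045]] dial/btn [[0.442, -0.367, 0.075], [0.546, -0.367, 0.06]]
new [[0.633, -0.093, 0.06], [0.607, -0.211, 0.06]]
out [[0.446, -0.103, 0.01]]
tab [[0.471, 0.283, 0.07]] tray [[0.557, 0.289, 0.03]]
bystanders [[0.79, 0.01, 0.03], [0.782, -0.154, 0.03], [0.689, -0.399, 0.03], [0.561, 0.112, 0.03]]
tray 0 [ 29.   4.  70.  -0. 106. 119.]
tray 90 [ 29.   4.  70.  -0. 106.  29.]
tray 180 [ 29.   4.  70.   0. 106. -61.]
tray -90 [  29.    4.   70.    0.  106. -151.]
mid 0 [ -4. -10.  84.  -0. 106.  86.]
mid 90 [ -4. -10.  84.  -0. 106.  -4.]
mid 180 [ -4. -10.  84.   0. 106. -94.]
mid -90 None
box 0 [-27. -10.  84.  -0. 106.  63.]
box 90 [-27. -10.  84.   0. 106. -27.]
box 180 [ -27.  -10.   84.    0.  106. -117.]
box -90 None
```

```bash
python3 - <<'E'
from h import *
import pickle
for nm,p in dict(tray=(0.50,.29,.42),mid=(.52,-.12,.42),box=(.46,-.33,.40)).items():
    r.reach(p,[180,0,90]); s=cam('wrist'); save(s,'w_'+nm,scale=1.5); pickle.dump(s,open('w_'+nm+'.pkl','wb'));
    print(nm,(-s['R'].T@s['t']).round(3),s['R'].round(2).tolist(),s['fx'])
print(r.sense()['clock'])
E
```

```text
tray [0.498 0.373 0.399] [[1.0, 0.0, -0.0], [0.0, -0.96, 0.3], [-0.0, -0.3, -0.96]] 300.4028795634781
mid [ 0.518 -0.037  0.4  ] [[1.0, 0.0, -0.0], [0.0, -0.96, 0.3], [-0.0, -0.3, -0.96]] 300.4028795634781
box [ 0.459 -0.247  0.38 ] [[1.0, -0.0, 0.0], [-0.0, -0.96, 0.3], [0.0, -0.3, -0.96]] 300.4028795634781
4.0
```

View pics/w_tray.png

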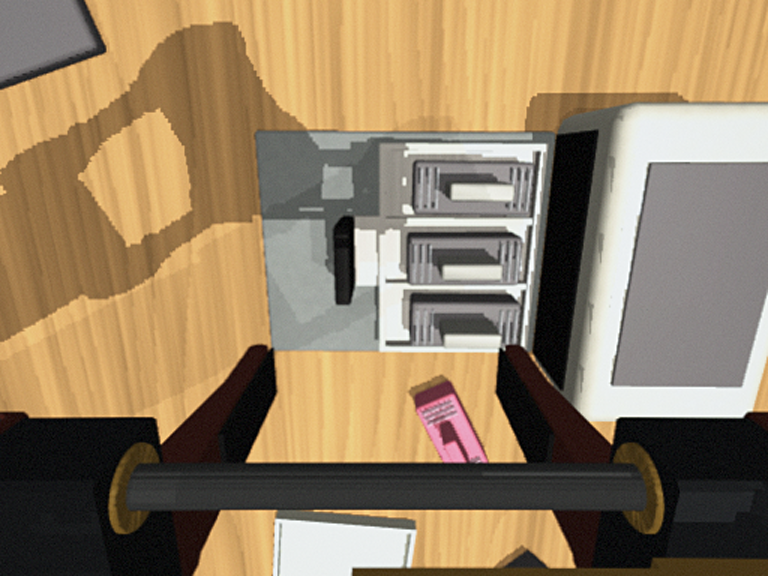

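View pics/w_mid.png

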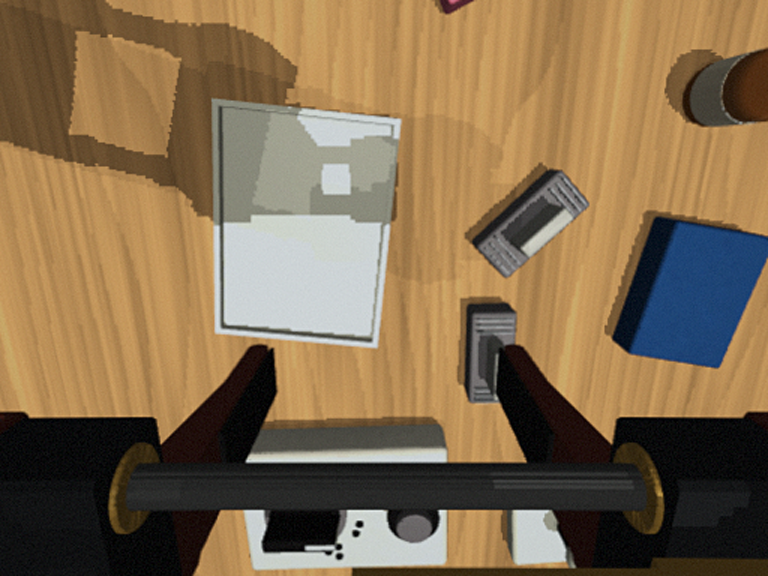

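View pics/w_box.png

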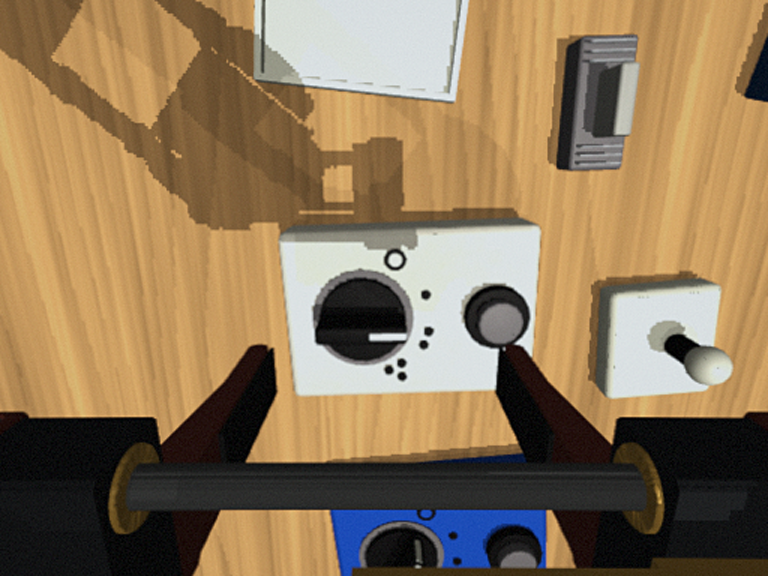

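```bash
python3 - <<'E'
from h import *
import pickle
s=pickle.load(open('w_box.pkl','rb')); save(s,'c_box',(180,140,370,272),4)
s=pickle.load(open('w_tray.pkl','rb')); save(s,'c_tray',(160,80,380,240),3.6)
E
```

```text
(no output)
```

View pics/c_box.png

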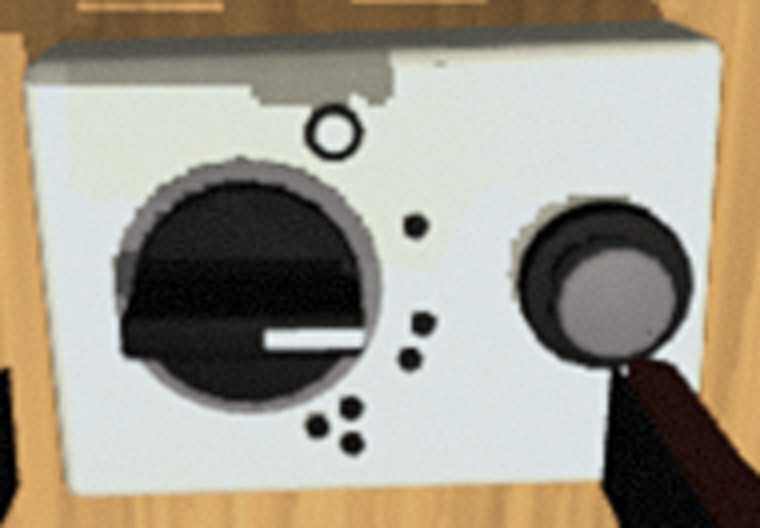

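View pics/c_tray.png

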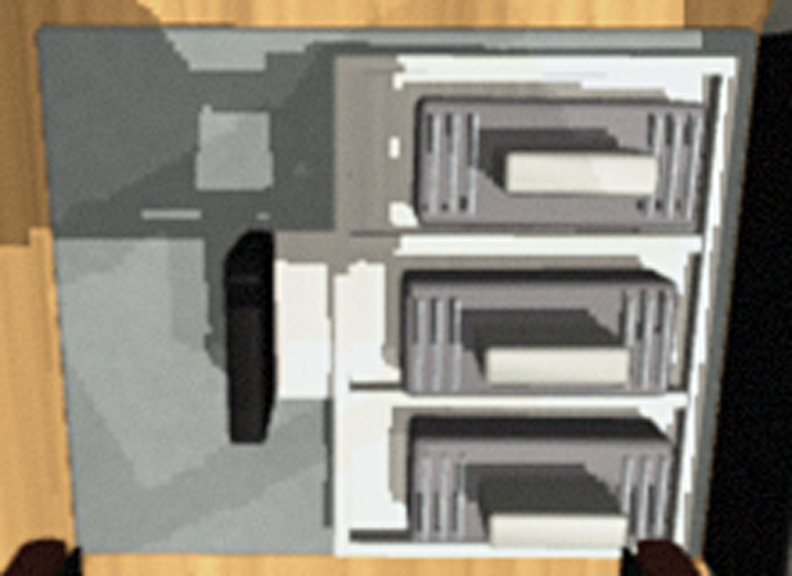

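```bash
python3 - <<'E'
from h import *
import pickle
s=pickle.load(open('w_box.pkl','rb'))
f=lambda p,z:px2w(s,np.array(p)/4+[180,140],z)
c=f([(248,285)],.045)[0]; print('dial',c)
m=f([(334,131),(415,226),(424,323),(410,359),(317,427),(351,407),(352,443)],.045)
print('marks',m.round(4).tolist())
M=np.array([m[0],m[1],m[2:4].mean(0),m[4:].mean(0)])-c; print(np.degrees(np.arctan2(M[:,1],M[:,0])),np.hypot(M[:,0],M[:,1]))
b=f([(123,357),(364,350),(265,340),(365,338)],.083); print(b.round(4).tolist()); 
for i in (0,2): d=b[i+1]-b[i]; print(np.degrees(np.arctan2(d[1],d[0])),np.hypot(*d[:2]))
print('btn',f([(616,302),(605,287)],[.065,.045]), 'box corners',f([(75,493),(27,85),(718,45),(700,475)],.045).round(4).tolist())
s=pickle.load(open('w_tray.pkl','rb'))
f=lambda p,z:px2w(s,np.array(p)/3.6+[160,80],z)
print('tab top TL,BL, BR', f([(238,285),(230,440),(268,440),(273,285)],.075).round(4).tolist())
print('fins',[f(q,.085).round(4).tolist() for q in ([(508,155),(655,190)],[(488,350),(628,382)],[(490,517),(626,545)])])
print('tray wall top, near corners',f([(335,57),(338,555),(738,57),(690,553)],.033).round(4).tolist(),'mat',f([(38,30),(78,553)],.0).round(4).tolist())
s=pickle.load(open('w_mid.pkl','rb'))
f=lambda p,z:px2w(s,np.array(p)/1.5,z)
print('out',f([(212,98),(400,118),(379,347),(216,334)],.014).round(4).tolist())
print('newA fin', f([(518,248),(570,200),(580,205),(526,258)],.064).round(4).tolist())
s=pickle.load(open('w_box.pkl','rb'))
f=lambda p,z:px2w(s,np.array(p)/1.5,z)
print('newB fin', f([(624,62),(639,62),(632,136),(616,136)],.064).round(4).tolist())
E
```

```text
dial [ 0.44083176 -0.36915395  0.045     ]
marks [[0.466, -0.3225, 0.045], [0.4898, -0.3509, 0.045], [0.4933, -0.3813, 0.045], [0.4894, -0.3929, 0.045], [0.4614, -0.4156, 0.045], [0.4717, -0.4089, 0.045], [0.4722, -0.4211, 0.045]]
[ 61.61634099  20.46772835 -19.55732    -59.05404836] [0.05300269 0.05229975 0.0536203  0.05366668]
[[0.4091, -0.3757, 0.083], [0.4736, -0.3737, 0.083], [0.4471, -0.3708, 0.083], [0.4738, -0.3703, 0.083]]
1.7672503489247298 0.06448750732978974
1.213170603703877 0.02664225892036587
btn [[ 0.54471729 -0.36691202  0.065     ]
 [ 0.54657775 -0.36981102  0.045     ]] box corners [[0.3857, -0.4383, 0.045], [0.3796, -0.3093, 0.045], [0.5727, -0.2981, 0.045], [0.5806, -0.4321, 0.045]]
tab top TL,BL, BR [[0.4636, 0.3148, 0.075], [0.4596, 0.2654, 0.075], [0.4716, 0.2654, 0.075], [0.4742, 0.3148, 0.075]]
fins [[[0.5421, 0.3537, 0.085], [0.5845, 0.344, 0.085]], [[0.5387, 0.2971, 0.085], [0.5812, 0.2872, 0.085]], [[0.5414, 0.2434, 0.085], [0.5847, 0.2339, 0.085]]]
tray wall top, near corners [[0.4926, 0.381, 0.033], [0.4932, 0.2067, 0.033], [0.6218, 0.3809, 0.033], [0.6228, 0.2077, 0.033]] mat [[0.3891, 0.3903, 0.0], [0.3883, 0.1925, 0.0]]
out [[0.3817, 0.0052, 0.014], [0.5297, -0.0091, 0.014], [0.5121, -0.2076, 0.014], [0.3623, -0.1946, 0.014]]
newA fin [[0.6181, -0.1042, 0.064], [0.6529, -0.0687, 0.064], [0.6606, -0.0723, 0.064], [0.6249, -0.1119, 0.064]]
newB fin [[0.6086, -0.1917, 0.064], [0.618, -0.1918, 0.064], [0.621, -0.2355, 0.064], [0.6105, -0.2355, 0.064]]
```

```bash
cat >> h.py <<'E'
G=.163
def at(x,y,z,yaw,line=False,speed=.2):
    p=[x,y,z+G]; o=[180,0,yaw]
    r.servo_line(p,o,speed=speed) if line else r.reach(p,o)
def st(*k):
    s=r.sense(); print(round(s['clock'],1),'open %.4f'%s['opening'],'gf %.1f'%s['gripper_force'],'F',np.round(s['contact_force'],1),'tq',np.round(s['torque'],2),'tcp',np.round(s['tcp_pos'],4),'yaw %.1f'%s['orientation'][2],*k); return s
def turn(x,y,z,y0,y1,n=4):
    for a in np.linspace(y0,y1,n+1)[1:]: at(x,y,z,a)
E
python3 - <<'E'
from h import *
import pickle
x,y=.4405,-.369
at(x,y,.16,1.4); at(x,y,.078,1.4,True); st()
r.grab(20); st('grab')
turn(x,y,.078,1.4,61.5); r.wait(.3); st('turned')
r.let_go(); at(x,y,.16,61.5,True); r.reach((.46,-.33,.40),[180,0,90]); s=cam('wrist'); save(s,'box1',(180,140,370,272),4); pickle.dump(s,open('box1.pkl','wb')); st()
E
```

```text
5.9 open 0.0880 gf 0.0 F [-0.5 -0.4  1.2] tq [-0.02  0.16  0.02] tcp [ 0.4407 -0.369   0.2418] yaw 1.4
7.0 open 0.0139 gf 20.0 F [ 2.4 -7.7 -4.4] tq [-1.16 -0.2  -0.06] tcp [ 0.4404 -0.3703  0.241 ] yaw 1.3 grab
8.7 open 0.0142 gf 20.0 F [  5.6 -13.   -7.1] tq [-2.16 -0.86  0.21] tcp [ 0.4409 -0.3712  0.2411] yaw 61.4 turned
11.0 open 0.0878 gf 0.0 F [-0.4  0.1  0.6] tq [-0.08  0.07 -0.01] tcp [ 0.46   -0.3301  0.3972] yaw 89.9
```

View pics/box1.png

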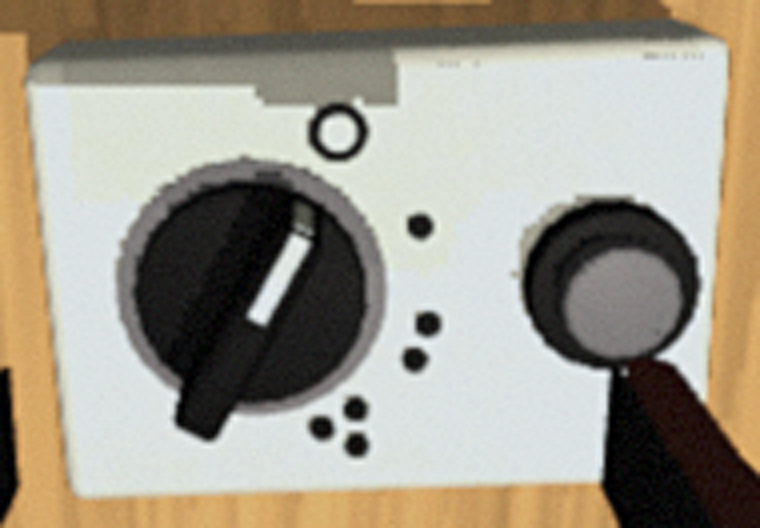

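```bash
python3 - <<'E'
from h import *
import pickle
s=pickle.load(open('box1.pkl','rb')); b=px2w(s,np.array([(257,325),(303,222)])/4+[180,140],.083); d=b[1]-b[0]; print('ptr',np.degrees(np.arctan2(d[1],d[0])))
x,y=.454,.294
at(x,y,.20,90); at(x,y,.061,90,True); st()
r.grab(25); a=st('grab')
f0=a['contact_force'][0]
x=x-.05; at(x,y,.061,90,True,.1); st()
for i in range(16):
    x-=.002; at(x,y,.061,90,True,.05); r.wait(.1); q=r.sense()['contact_force'][0]; print(round(x,3),round(q,1))
    if abs(q-f0)>14: break
st()
r.let_go(); st('rel')
at(x,y,.2,90,True)
r.reach((.43,.29,.42),[180,0,90]); s=cam('wrist'); save(s,'tray1',(110,60,380,262),2.9); pickle.dump(s,open('tray1.pkl','wb')); st()
E
```

```text
ptr 66.70269528875784
14.1 open 0.0875 gf 0.0 F [ 0.2 -0.4  0.1] tq [-0.08  0.07 -0.02] tcp [0.4545 0.294  0.2253] yaw 90.0
15.3 open 0.0118 gf 25.0 F [ 1.7 -0.5 -1.4] tq [ 0.03 -0.2  -0.17] tcp [0.454 0.294 0.224] yaw 90.0 grab
15.9 open 0.0119 gf 25.0 F [ 5.6  2.7 -3.5] tq [ 0.2  -0.45 -0.21] tcp [0.4041 0.294  0.224 ] yaw 90.0
0.402 14.0
0.4 23.0
16.6 open 0.0120 gf 25.0 F [ 23.    4.4 -11. ] tq [ 0.46 -2.91  0.05] tcp [0.4026 0.2939 0.224 ] yaw 89.9
17.8 open 0.0880 gf 0.0 F [ 1.1  0.1 -0.3] tq [-0.04  0.07  0.05] tcp [0.4   0.294 0.224] yaw 90.0 rel
19.1 open 0.0877 gf 0.0 F [ 0.2  0.4 -0.6] tq [-0.07  0.06 -0.01] tcp [0.4302 0.29   0.418 ] yaw 90.0
```

View pics/tray1.png

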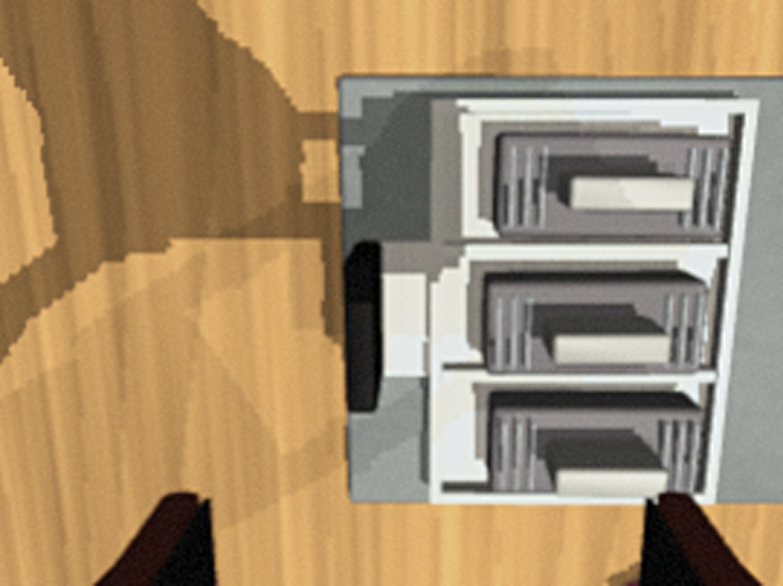

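```bash
python3 - <<'E'
from h import *
import pickle
s=pickle.load(open('tray1.pkl','rb'))
f=lambda p,z:px2w(s,np.array(p)/2.9+[110,60],z).round(4).tolist()
print('wall',f([(431,100),(431,500),(758,100),(715,500)],.033))
for q in ([(570,178),(693,178),(693,210),(570,208)],[(555,335),(669,335),(668,362),(553,362)],[(556,470),(665,470),(664,494),(556,494)]): 
    p=np.array(f(q,.085)); print(p[:,:2].tolist(),p.mean(0))
print('tab',f([(347,300),(380,300)],.067))
E
```

```text
wall [[0.43, 0.3812, 0.033], [0.43, 0.2083, 0.033], [0.5596, 0.3808, 0.033], [0.5594, 0.2082, 0.033]]
[[0.4784, 0.3541], [0.5213, 0.3539], [0.5223, 0.343], [0.4789, 0.3438]] [0.500225 0.3487   0.085   ]
[[0.4756, 0.2978], [0.5175, 0.2977], [0.518, 0.2874], [0.4752, 0.2875]] [0.496575 0.2926   0.085   ]
[[0.4782, 0.2442], [0.5203, 0.2442], [0.5207, 0.2341], [0.4786, 0.2341]] [0.49945 0.23915 0.085  ]
tab [[0.3975, 0.3075, 0.067], [0.4102, 0.3075, 0.067]]
```

```bash
python3 - <<'E'
from h import *
x,y=.403,.294
at(x,y,.15,90); at(x,y,.061,90,True); r.grab(50); a=st('grab'); 
for i in range(5):
    x-=.0015; at(x,y,.061,90,True,.05); r.wait(.2); s=r.sense(); print(round(x,4),s['tcp_pos'][0].round(4),s['contact_force'].round(1))
    if s['contact_force'][0]>35: break
r.let_go(); at(x,y,.15,90,True); st()
E
```

```text
21.4 open 0.0117 gf 50.0 F [ 9.4  1.6 -4.7] tq [ 0.09 -0.77 -0.07] tcp [0.4039 0.2939 0.2239] yaw 90.0 grab
0.4015 0.4033 [16.5  1.8 -9.2]
0.4 0.4027 [ 24.4   3.4 -11.9]
0.3985 0.4021 [ 31.1   4.6 -15.5]
0.397 0.4015 [ 36.6   5.8 -19. ]
25.0 open 0.0879 gf 0.0 F [-0.1 -0.7 -0.3] tq [-0.09  0.03  0.03] tcp [0.3969 0.2939 0.3122] yaw 90.0
```

```bash
cat >> h.py <<'E'
OC=np.array([.4465,-.1015]); OY=-5.4
def outp(tx,ty):
    a=np.radians(OY); return OC+np.array([np.cos(a)*tx-np.sin(a)*ty,np.sin(a)*tx+np.cos(a)*ty])
def place_out(tx,ty,off=0):
    p=outp(tx+off,ty); yw=180+OY
    at(*p,.15,yw); at(*p,.066,yw,True,.15); at(*p,.059,yw,True,.05); a=st('atplace')
    r.let_go(); at(*p,.15,yw,True,.3)
E
python3 - <<'E'
from h import *
c=(.508,.235)
at(*c,.15,150); at(*c,.075,150,True); st()
r.grab(3); st('skew')
for i,a in enumerate((160,170,180)):
    at(c[0],c[1]+.0013*(i+1),.075,a); r.grab(3); 
st('aligned')
r.grab(40); st('squeezed')
at(c[0],.239,.16,180,True,.15); s=st('lift')
if s['opening']>.009: place_out(17,68e-3,.008) if 0 else place_out(.017,.068,.008)
st()
r.reach((.43,.29,.42),[180,0,90]); s=cam('wrist'); save(s,'tray2',None,1.2)
E
```

```text
26.6 open 0.0876 gf 0.0 F [ 0.2 -0.6  0.3] tq [ 0.   -0.02  0.02] tcp [0.5077 0.2352 0.2379] yaw 150.0
27.7 open 0.0199 gf 2.9 F [0.5 0.8 0.6] tq [ 0.08 -0.13  0.06] tcp [0.508 0.235 0.238] yaw 150.0 skew
29.2 open 0.0118 gf 3.0 F [ 0.5  0.5 -0.4] tq [ 0.14 -0.02 -0.04] tcp [0.508  0.2391 0.2379] yaw 179.9 aligned
29.4 open 0.0118 gf 40.0 F [-0.3  1.5 -0.7] tq [0.17 0.01 0.01] tcp [0.508  0.239  0.2379] yaw 180.0 squeezed
30.1 open 0.0120 gf 40.0 F [-0.1  0.  -3.1] tq [ 0.03 -0.02 -0.01] tcp [0.5079 0.2389 0.3218] yaw 180.0 lift
32.2 open 0.0118 gf 40.0 F [ 0.3 -0.7 -2.3] tq [ 0.01 -0.04 -0.01] tcp [ 0.4778 -0.0362  0.2222] yaw 174.6 atplace
33.9 open 0.0880 gf 0.0 F [-0.4 -0.5 -0.4] tq [-0.05 -0.04 -0.01] tcp [ 0.478  -0.0362  0.3146] yaw 174.6
```

View pics/tray2.png

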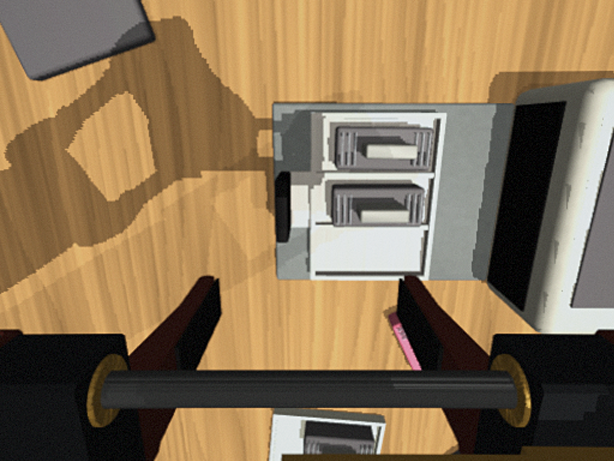

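```bash
python3 - <<'E'
from h import *
c=(.511,.2886)
at(*c,.15,145); at(*c,.075,145,True); st()
r.grab(3); st('skew')
for i,a in enumerate((157,169,180)):
    at(c[0],c[1]+.0013*(i+1),.075,a); r.grab(3); 
r.grab(40); st('squeezed')
at(c[0],.2926,.16,180,True,.15); s=st('lift')
if s['opening']>.009: place_out(.017,-.068,.0144)
c=(.500,.3487)
at(*c,.15,180); at(*c,.075,180,True); r.grab(40); st('L2 grab'); at(*c,.16,180,True,.15); s=st('lift')
if s['opening']>.009: place_out(-.017,0,0)
r.reach((.50,-.07,.44),[180,0,90]); s=cam('wrist'); save(s,'mid2',None,1.56); import pickle; pickle.dump(s,open('mid2.pkl','wb')); st()
E
```

```text
37.3 open 0.0878 gf 0.0 F [-0.1  0.3  0.1] tq [-0.03  0.05 -0.02] tcp [0.511  0.2888 0.2392] yaw 145.0
38.4 open 0.0207 gf 2.9 F [ 0.3 -0.9 -1. ] tq [-0.02 -0.11  0.04] tcp [0.511  0.2886 0.2379] yaw 145.0 skew
40.2 open 0.0116 gf 40.0 F [-0.4  0.6 -1.3] tq [ 0.15  0.01 -0.06] tcp [0.511  0.2926 0.238 ] yaw 180.0 squeezed
40.9 open 0.0119 gf 40.0 F [-0.2 -0.  -3.7] tq [ 0.06 -0.05 -0.01] tcp [0.5109 0.2925 0.3219] yaw 180.0 lift
43.6 open 0.0119 gf 40.0 F [ 0.2  0.5 -2.2] tq [ 0.04 -0.06 -0.02] tcp [ 0.4714 -0.1722  0.2222] yaw 174.6 atplace
48.9 open 0.0115 gf 40.0 F [-0.3 -0.4 -1.2] tq [ 0.02 -0.02  0.01] tcp [0.5    0.3487 0.2378] yaw 180.0 L2 grab
49.6 open 0.0120 gf 40.0 F [-0.2 -0.3 -1.8] tq [ 0.03  0.01 -0.03] tcp [0.4999 0.3486 0.3218] yaw -180.0 lift
52.2 open 0.0119 gf 40.0 F [ 0.1 -0.5 -2.1] tq [ 0.06 -0.02  0.02] tcp [ 0.4296 -0.0999  0.2222] yaw 174.6 atplace
55.4 open 0.0879 gf 0.0 F [-0.  -0.1  0.1] tq [-0.06  0.03 -0.03] tcp [ 0.5    -0.0701  0.439 ] yaw 90.0
```

View pics/mid2.png

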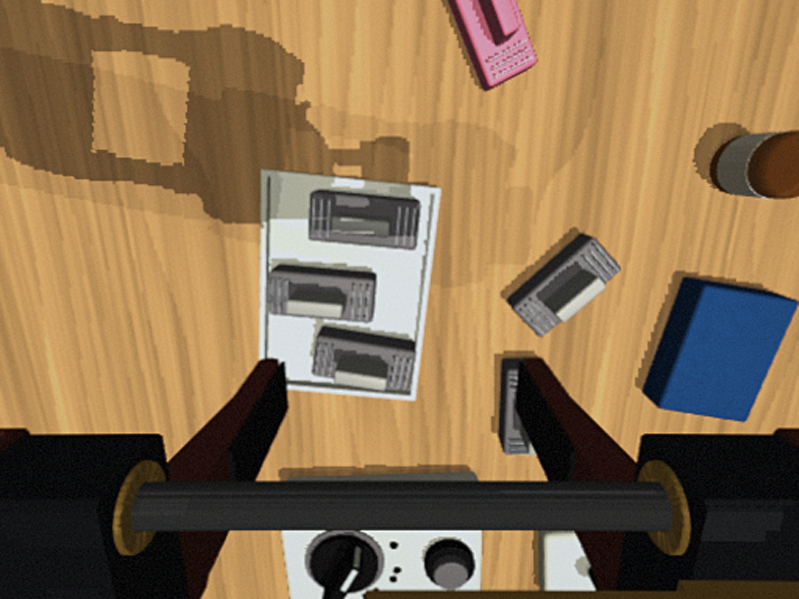

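```bash
cat > mv.py <<'E'
from h import *
def bring(x,y,yaw,ly,lyaw,z=.055):
    at(x,y,.15,yaw); at(x,y,z,yaw,True); r.grab(40); st('grab'); at(x,y,.17,yaw,True,.15); s=st('lift')
    if s['opening']<.009: print('MISSED'); return
    at(.497,ly,.17,lyaw); at(.497,ly,.085,lyaw,True,.15); at(.497,ly,.0765,lyaw,True,.05); st('at lane')
    r.let_go(); at(.497,ly,.17,lyaw,True,.3)
E
python3 - <<'E'
from mv import *
import pickle
s=pickle.load(open('mid2.pkl','rb')); p=px2w(s,np.array([(558,312),(600,275),(608,284),(568,322)])/1.5625,.064); print(p.mean(0),p.round(3).tolist())
bring(.639,-.0895,46.5,.3496,0)
r.reach((.50,-.10,.42),[180,0,0]); s=cam('wrist'); save(s,'b3',None,1.3); pickle.dump(s,open('b3.pkl','wb')); st()
E
```

```text
[ 0.63949318 -0.09094251  0.064     ] [[0.621, -0.102, 0.064], [0.65, -0.072, 0.064], [0.657, -0.079, 0.064], [0.63, -0.11, 0.064]]
57.9 open 0.0118 gf 40.0 F [ 0.7 -0.5 -0.3] tq [-0.12 -0.03 -0.01] tcp [ 0.6391 -0.0896  0.218 ] yaw 46.5 grab
58.9 open 0.0120 gf 40.0 F [-0.4  0.5 -3.1] tq [-0.09  0.11  0.  ] tcp [ 0.6389 -0.0895  0.3314] yaw 46.5 lift
61.6 open 0.0116 gf 40.0 F [-0.1 -0.4 -2.4] tq [-0.06  0.09 -0.06] tcp [0.497  0.3496 0.2395] yaw 0.0 at lane
65.0 open 0.0879 gf 0.0 F [ 0.4  0.7 -0.8] tq [-0.02  0.15 -0.03] tcp [ 0.5003 -0.0992  0.4195] yaw 0.1
```

View pics/b3.png

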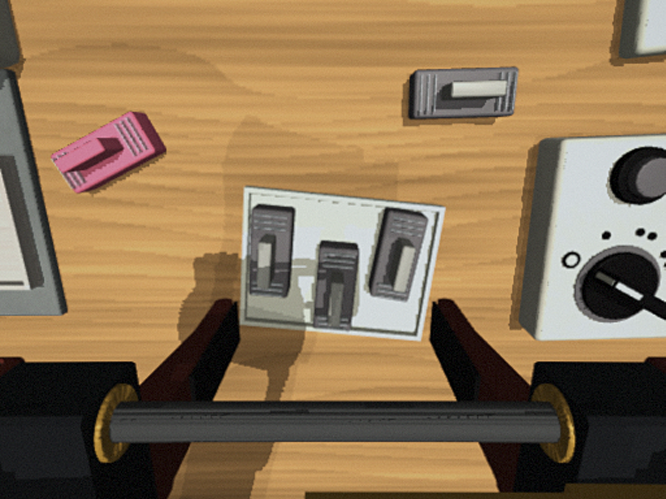

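```bash
python3 - <<'E'
from mv import *
import pickle
s=pickle.load(open('b3.pkl','rb')); p=px2w(s,np.array([(452,84),(507,82),(507,95),(453,97)])/1.3,.064); c=p.mean(0); print(c,p.round(4).tolist())
q=px2w(s,np.array([(335,328),(335,242)])/1.3,.034); print('mid blk top',[np.dot(a[:2]-OC,[np.cos(np.radians(OY)),np.sin(np.radians(OY))]).round(4) for a in q])
bring(.5*(c[0]+.6145),.5*(c[1]-.2136),93.2,.2396,180)
r.reach((.43,.29,.42),[180,0,90]); s=cam('wrist'); save(s,'tray3',(110,60,380,262),2.9); pickle.dump(s,open('tray3.pkl','wb')); st()
E
```

```text
[ 0.61270884 -0.21325852  0.064     ] [[0.6168, -0.1911, 0.064], [0.6181, -0.234, 0.064], [0.6086, -0.2353, 0.064], [0.6073, -0.1927, 0.064]]
mid blk top [np.float64(-0.0596), np.float64(0.0326)]
68.3 open 0.0116 gf 40.0 F [ 0.4  0.3 -0.6] tq [-0.01 -0.04 -0.01] tcp [ 0.6137 -0.2134  0.218 ] yaw 93.2 grab
69.2 open 0.0119 gf 40.0 F [ 0.1 -0.3 -2.3] tq [-0.03  0.07  0.03] tcp [ 0.6135 -0.2134  0.3315] yaw 93.2 lift
72.0 open 0.0116 gf 40.0 F [ 0.5  0.6 -1.1] tq [0.05 0.01 0.  ] tcp [0.497  0.2396 0.2395] yaw -180.0 at lane
75.2 open 0.0877 gf 0.0 F [ 0.2 -0.5  0.8] tq [-0.09  0.02 -0.05] tcp [0.4302 0.2899 0.4191] yaw 90.0
```

View pics/tray3.png

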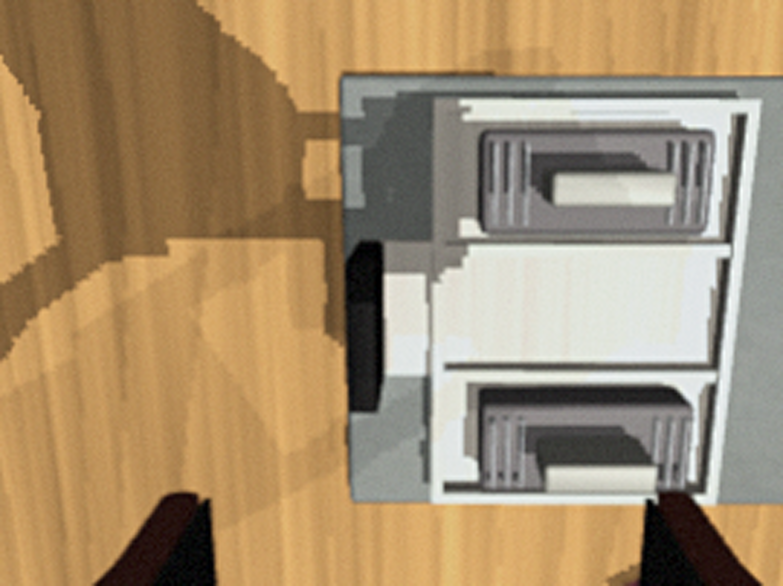

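```bash
python3 - <<'E'
from h import *
import pickle
x,y=.403,.294
at(x,y,.15,90); at(x,y,.061,90,True); r.grab(40); a=st('grab')
f0=a['contact_force'][0]; x=.462; at(x,y,.061,90,True,.1); st()
for i in range(14):
    x+=.002; at(x,y,.061,90,True,.05); r.wait(.15); s=r.sense(); q=s['contact_force'][0]; print(round(x,3),s['tcp_pos'][0].round(4),round(q,1))
    if q<-28: break
r.let_go(); st('rel'); at(x,y,.16,90,True)
# dial to two dots
x,y=.4407,-.3715
at(x,y,.16,61.5); at(x,y,.078,61.5,True); r.grab(20); st('dial grab')
turn(x,y,.078,61.5,-18.8); r.wait(.3); st('turned'); r.let_go(); at(x,y,.16,-18.8,True)
r.reach((.46,-.33,.40),[180,0,90]); s=cam('wrist'); save(s,'box2',(180,140,370,272),4); pickle.dump(s,open('box2.pkl','wb')); st()
E
```

```text
77.5 open 0.0120 gf 40.0 F [ 7.4  1.4 -3.7] tq [ 0.1  -0.56 -0.17] tcp [0.4039 0.2939 0.224 ] yaw 90.0 grab
78.2 open 0.0122 gf 40.0 F [ 1.  -0.1 -0.4] tq [-0.17 -0.16 -0.17] tcp [0.4621 0.2939 0.224 ] yaw 90.0
0.464 0.4637 -1.9
0.466 0.4661 -0.8
0.468 0.4682 0.5
0.47 0.4701 0.1
0.472 0.472 0.6
0.474 0.474 -0.7
0.476 0.475 -8.4
0.478 0.4757 -17.9
0.48 0.4765 -25.1
0.482 0.4773 -32.9
83.4 open 0.0882 gf 0.0 F [-0.3  0.9 -0. ] tq [-0.02  0.07  0.01] tcp [0.482 0.294 0.224] yaw 90.0 rel
88.1 open 0.0139 gf 20.0 F [ 5.4 -2.7 -3.5] tq [-0.47 -0.63  0.06] tcp [ 0.4413 -0.3718  0.241 ] yaw 61.5 dial grab
90.1 open 0.0138 gf 20.0 F [5.  1.2 0.2] tq [ 0.33 -0.74  0.04] tcp [ 0.441  -0.371   0.2411] yaw -18.4 turned
93.5 open 0.0879 gf 0.0 F [-1.1  0.4 -0.1] tq [-0.05  0.08  0.  ] tcp [ 0.46   -0.3301  0.3992] yaw 90.0
```

View pics/box2.png

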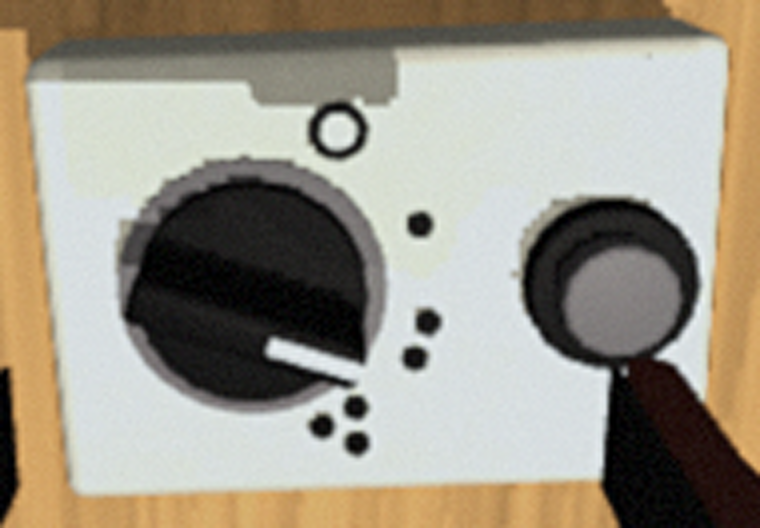

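```bash
python3 - <<'E'
from h import *
x,y=.5447,-.369
at(x,y,.14,0); r.grab(10); f0=r.sense()['contact_force'][2]
z=.080-.019+.019+.019; 
at(x,y,z,0,True,.1); st('tip z %.3f'%(z-.019))
for i in range(40):
    z-=.001; at(x,y,z,0,True,.05); r.wait(.05); s=r.sense(); q=s['contact_force'][2]-f0
    if q>2: print(round(z-.019,4),s['tcp_pos'][2].round(4)-.182,round(q,1))
    if q>22: break
r.wait(.3); at(x,y,.16,0,True,.15); st()
r.reach((.40,0,.45),[180,0,90]); r.let_go()
s=cam('top'); save(s,'fin',(90,120,380,270),2.7); st()
E
```

```text
96.9 open 0.0004 gf 0.0 F [-0.2 -0.2 -0.2] tq [-0.01  0.2  -0.  ] tcp [ 0.5447 -0.369   0.2616] yaw 0.0 tip z 0.080
0.067 0.0673 2.1
0.064 0.06410000000000002 3.1
0.063 0.0632 4.1
0.062 0.062100000000000016 5.2
0.061 0.06140000000000001 5.2
0.06 0.06129999999999999 9.3
0.059 0.06129999999999999 12.3
0.058 0.061100000000000015 15.8
0.057 0.061100000000000015 19.2
0.056 0.061 22.3
105.1 open 0.0006 gf 0.0 F [-0.5  0.3 -1. ] tq [-0.01  0.12 -0.02] tcp [ 0.5446 -0.3689  0.321 ] yaw 0.0
108.0 open 0.0879 gf 0.0 F [ 0.   0.8 -0.4] tq [-0.07  0.06  0.02] tcp [ 0.4  -0.    0.45] yaw 90.0
```

View pics/fin.png

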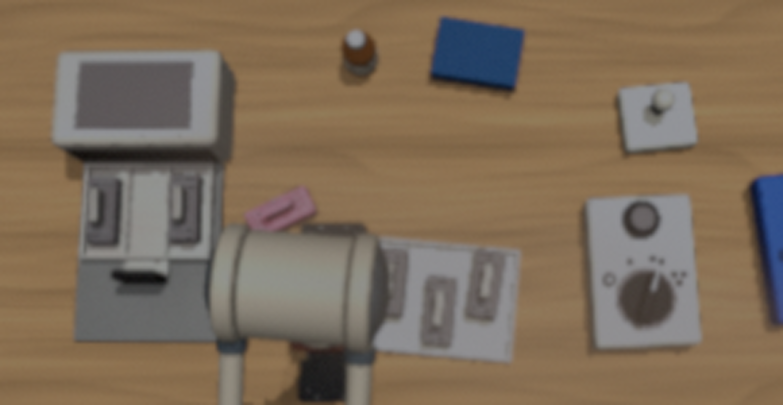

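```bash
python3 -c "
from station import r
print(r.hand_in())"
```

```text
the job is handed in; nothing more can be done
None
```

I finished the whole batch change in the order asked and handed it in at about 108 s on the robot's clock; the judge's result isn't shown. The three finished carriers stand in the white tray. The two new carriers are in lanes 0 and 2 of the scanner tray, which is fully home. The dial points at two dots, and start was pressed to its stop and released.

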